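Refit the guide rod of an autosampler needle drive

TASK

The needle drive from the autosampler is waiting for its missing guide rod: pull the dust plug out of the top of the empty upper bushing and put it in the steel parts tray. Then take the longest rod out of the rod block, lower it from above through the upper bushing and on through the lower one, and finish still holding it in the gripper, spanning both bushings, with its lower end sticking out visibly below the lower bushing's lug but hanging clear of the base plate, so that a colleague can tighten the clamp screws. Leave everything else where it is.

Things in the scene. Friction and masses are not known exactly. Their poses are not given: they have to be found in the camera images.
- drive: Autosampler needle drive, aluminium, screwed to the bench. Origin on the bench, z up; x points from its back plate to its open side. Base plate 10 mm thick, x -0.102 to 0.058, y +-0.075. Two lugs reach from the back plate (x -0.050) to x 0.038, y +-0.070; the bushings for the missing rod are in them at (0.012, 0.045), one above the other. Nothing but the plug stands above z 0.130.
- upper_bushing (a point): Centre of the mouth of the empty upper bushing, 130 mm above the bench and 5 mm above the upper lug (lug z 0.109 to 0.125). Mouth 23 mm wide, narrowing over 5 mm to a vertical bore 15 mm across through the 16 mm lug. Flange 31 mm across. The plug stands in it at the start. A fitted rod and a lead screw, 90 and 45 mm to the side, end at most 2 mm above the lug.
- lower_bushing (a point): Centre of the mouth of the empty lower bushing, 60 mm above the bench, 70 mm straight below the upper one and of the same shape. Its bore ends at the lower lug's underside, 39 mm above the bench, 29 mm above the base plate. Between the lugs (z 0.075 to 0.101) the carriage's open fork, slot 20 mm wide, straddles the line of the missing rod.
- plug: Loose rubber dust plug, 20 g: a round grip 28 mm across and 26 mm tall on a shank 13 mm across and 14 mm long. Origin at the lower end of the shank, z along the plug; the grip spans z 0.014 to 0.040. At the start it stands loosely in the upper bushing, the grip resting on the flange (130 to 156 mm above the bench); it pulls straight up.
- tray: Flat stainless parts tray, fixed, 180 mm (its x) by 130 mm (its y), walls 22 mm high and 3 mm thick, floor 3 mm thick. Origin at the centre of its underside. Its middle and its -x half are free; the collar lies in the corner near (+0.062, +0.036).
- rod_block: White plastic block that keeps rods upright, fixed, 190 mm (its x) by 64 mm (its y) by 52 mm high, origin at the centre of its underside. Three vertical holes 14.5 mm across and 40 mm deep at x -0.060, 0 and +0.060 on its middle line; the guide rod, the short rod and the pulley screw stand in them in any order.
- guide_rod: The guide rod: plain round steel rod, the longest of the three, 12 mm across, 175 mm long, 0.10 to 0.20 kg, ends chamfered. Origin at the centre of its lower end, z along the rod. It starts upright in the rod block, lower end 12 mm and upper end 187 mm above the bench; the other two end at most 117 mm above the bench.
- guide_rod_top (a point): Centre of the guide rod's upper end, 175 mm from its origin.
- short_rod: Bystander: plain steel rod 12 mm across and 105 mm long standing in the rod block. Origin at its lower end. Leave it.
- pulley_screw: Bystander: threaded screw 10 mm across with a toothed pulley 27 mm across on its top, 101 mm long, standing in the rod block. Origin at its lower end. Leave it.
- collar: Bystander: steel shaft collar, 28 mm across, 11 mm high, lying in the tray's corner. Origin at the centre of its underside. Leave it.
- spanner: Bystander: open-ended spanner 150 mm long, lying on the bench at the robot's right. Leave it.
- column: Bystander: steel chromatography column, 204 mm long with its end caps, 19 mm high, lying beyond the drive. Leave it.
- amber_bottle: Bystander: amber glass bottle, 70 mm across, 140 mm tall, standing beyond the drive. Leave it.
- beaker: Bystander: small glass beaker, 68 mm across, 85 mm tall, standing beyond the drive. Leave it.
- vial_rack: Bystander: plastic rack of sample vials, 70 by 130 mm, 43 mm high, beyond the drive. Leave it.

How it is judged:
On the way, in this order (a step that is already met when the one before it is completed fails the run):
1. the dust plug lies in the tray, let go (x of plug in the frame of tray between -0.09 and 0.09 m and y of plug in the frame of tray between -0.065 and 0.065 m and height (world z) of plug below 0.035 m and contact force between the fingers and plug below 0.1 N), for 0.2 s.
2. the guide rod's lower end has gone down inside the upper bushing (horizontal distance between guide_rod and upper_bushing below 0.005 m and height (world z) of guide_rod below 0.118 m), for 0.1 s.
At the end, for the whole second after the job is handed in: Plug in the tray, let go (under 35 mm high). Rod through both bushings: lower end within 5 mm, upper end within 12 mm of their line; lower end 2 mm or more below the lower lug (under 37 mm) and 2 mm or more above the base plate (over 12 mm); still (under 20 mm/s), gripped with over 1 N (all of step 1 and horizontal distance between guide_rod and lower_bushing below 0.005 m and horizontal distance between guide_rod_top and upper_bushing below 0.012 m and height (world z) of guide_rod between 0.012 and 0.037 m and linear speed of guide_rod below 0.02 m/s and contact force between the fingers and guide_rod above 1 N); the arm keeps its last pose, push and grip.
It fails at once if a bystander is shifted by more than 30 mm (distance of any of short_rod, pulley_screw, collar, spanner, column, amber_bottle, beaker, vial_rack from where it was at the start of the episode above 0.03 m).
It also fails if it takes over 67 s, if anything falls off the work surface, if the arm or the gripper's body presses on something with over 40 N, if the wrist force passes 120 N, or if a joint passes its speed limit or range.

ROBOT

A 6-joint arm with a two-finger parallel gripper is mounted at the origin on the work surface. World frame = base frame: x ahead of the robot, y to its left, z up, the work surface at z = 0. Lengths are in m, angles in rad, forces in N, time in s.
With the tool pointing down it reaches from about 0.35 to 0.975 m from the base axis. Payload 4.9 kg.
Tool frame: the origin (TCP) lies midway between the tips of the shut fingers; the grasp point (between the pads) lies 19 mm behind it; z points along the fingers, y is the line along which they close (so a half turn about z gives the same grasp; the last joint's range is limited). The gripper opens to 85 mm and grips with 20 to 120 N. Pads are 22 mm wide; open, the fingers measure 114 mm over their backs; the gripper's body (76 mm by 85 mm) begins 54 mm behind the grasp point. The pads swing forward as they close: fully open they stand 13 mm farther back than shut.
Start: joints at [-1.284, 0.053, 1.613, -0, 1.476, -0.119], TCP at [0.247, -0.574, 0.231] pointing down, gripper open.
Joint ranges: [-3.01, 3.01], [-1.01, 2.22], [0.06, 2.58], [-1.02, 4.17], [0.09, 2.62], [-3.14, 3.14]. Speed limits (rad/s): [2.57, 2.57, 3.14, 3.14, 3.14, 3.14].

INTERFACE

Orientations are given as a unit quaternion [w, x, y, z].
In Python, from plant import * gives the robot as it stands.
- The arm moves only by the tool jog_arm, never from a script. Its argument "targets" is a list of rows, each a list of 3 entries, a list of its own where there are three numbers: the shift along the tool's x, y, z in units of 25 mm (1.0 is 25 mm), then the turn, a rotation vector about the tool's x, y, z in units of 8 degrees (1.0 is 8 degrees), then the opening in per cent of the stroke, from 0 (shut) to 100 (fully open). A call has 1 to 8 rows; each row is the pose to reach, as a shift and turn from the pose commanded when the call began, along the tool's axes at that moment; what a row does not reach only later rows make up. A row lasts 1/8 s, in which the tool goes at most 62.5 mm and 10.7 degrees, less where a joint would pass 70% of its speed; a pose out of reach is approached as far as the arm can. A call with a gripper value outside its range is refused whole. The fingers move at their own pace and stop on an object; the grip force is fixed at half the most. Time passes only in rows, so rows that repeat a pose let the fingers close. It gives the time, the measured TCP pose, the force, the opening and the grip force at its end, in the units of the state.
- state(): the state, without advancing time (a new reading comes with each control period).
- grab_frame(name): name is "scene" or "side" or "wrist"; returns (picture, depth): 400x640x3 uint8, red, green, blue; 400x640 float32, m along the optical axis (not along the pixel's ray), 0 where there is no reading.
- camera_params(name): a dict with "fovy" (degrees; the focal length in pixels is half the picture's height over the tangent of half this angle, whatever the lens; pixels are square), "cx", "cy" (the principal point, pixels), "rvec" (rotation vector, rad) and "tvec" (3), from world to camera coordinates, as OpenCV has them; the wrist camera has in their place "hand_eye" (4x4, takes a point from camera to tool coordinates, whose origin is the TCP and whose axes are the flange's). Camera axes: x right, y down, z forward; pixel columns grow to the right and rows downward; lengths in m; the calibration is good to about 2 mm. A picture is of the moment at which its call begins: read the wrist's pose just before it. camera_params takes no time and is no camera call.
- job_done(): hands the job in; it is judged then, once.
The state is a dict: "time": time; "joint_pos": joint angles; "joint_vel": joint speeds; "joint_efforts": joint torques, N m; "tool_pos": TCP position; "tool_rot": TCP orientation; "contact_force": force on the tool from outside, world axes, zero at the start; "ft_torque": the same for the moment, N m; "gripper_width": opening from 0.0 (shut) to 1.0 (fully open); "grasp_force": force on a finger pad.
Only numpy, scipy, OpenCV 4.12 (cv2) and the standard library are available. Lean on these libraries where they do the work, as an engineer would, in place of code of your own. Each camera call takes 0.05 s, during which the arm holds its last target. There are 200 camera calls.

## Working session

There is one attempt and no reset: what is moved stays moved. The work goes in short steps, Python scripts to look and compute and a tool call to move; the robot and the scene stay as the last step left them, time stands still between calls to the robot, and variables do not carry over. Pictures are saved under pics/ and viewed, at most 10 in all, crops included, and the job is handed in when it is done.

Besides the shell and the picture viewer there is one more tool, called as name(argument=value, ...), one argument or row to a line, values as JSON. jog_arm: Moves the arm, as the interface text tells. Its arguments: {"type":"object","properties":{"targets":{"type":"array"}},"required":["targets"]}

```bash
mkdir -p pics; cat > h.py <<'E'
from plant import *
import numpy as np, cv2
from scipy.spatial.transform import Rotation as R
def K(p): 
    f=200/np.tan(np.radians(p["fovy"])/2); return f,p["cx"],p["cy"]
def c2w(name,s=None):
    p=camera_params(name)
    if name=="wrist":
        s=s or state(); q=s["tool_rot"]; T=np.eye(4); T[:3,:3]=R.from_quat([q[1],q[2],q[3],q[0]]).as_matrix(); T[:3,3]=s["tool_pos"]
        return p,T@np.array(p["hand_eye"])
    Rm=R.from_rotvec(np.ravel(p["rvec"])).as_matrix(); T=np.eye(4); T[:3,:3]=Rm.T; T[:3,3]=-Rm.T@np.ravel(p["tvec"]); return p,T
def grab(name):
    s=state(); p,T=c2w(name,s); im,d=grab_frame(name); return im,d,p,T
def cloud(d,p,T):
    f,cx,cy=K(p); v,u=np.mgrid[:400,:640]
    P=np.stack([(u-cx)/f*d,(v-cy)/f*d,d],-1)@T[:3,:3].T+T[:3,3]; P[d==0]=np.nan; return P
def ray(p,T,u,v,z):
    f,cx,cy=K(p); r=T[:3,:3]@np.array([(u-cx)/f,(v-cy)/f,1]); return T[:3,3]+r*(z-T[2,3])/r[2]
E
python3 - <<'E'
from h import *
ims=[]
for n in("scene","side"):
    im,d,p,T=grab(n); np.savez(f"pics/{n}.npz",im=im,P=cloud(d,p,T),T=T); cv2.imwrite(f"pics/{n}0.png",im[...,::-1]); print(p,T[:3,3],(d>0).mean())
print(state(), camera_params("wrist"))
E
```

```text
{'fovy': 44.34365032170308, 'cx': 313.7759906351593, 'cy': 200.3453762706431, 'rvec': array([ 2.1199412 ,  1.09372336, -0.45782096]), 'tvec': array([-0.31128732, -0.24742639,  1.75558844])} [ 1.34546627 -0.58587648  1.04243928] 0.98490625
{'fovy': 52.65593130964236, 'cx': 320.3940282591502, 'cy': 198.54310067607554, 'rvec': array([ 2.17778669, -0.12616171,  0.06954619]), 'tvec': array([-0.59541367,  0.13183513,  1.18691129])} [ 0.48428425 -0.96067554  0.78944767] 0.99606640625
{'time': 0.1, 'joint_pos': array([-1.28398370e+00,  5.32967216e-02,  1.61411375e+00,  1.65085739e-05,
        1.47600876e+00, -1.19000120e-01]), 'joint_vel': array([ 0.00016491, -0.00157624, -0.00281129, -0.00062342,  0.001754  ,
        0.00034325]), 'joint_efforts': array([-8.70412950e-04, -3.94903386e+01, -3.71364784e+01, -1.14546169e-04,
        3.89299414e-03, -1.46618640e-05]), 'tool_pos': array([ 0.24657728, -0.57370845,  0.23020797]), 'tool_rot': array([-9.10761978e-04,  9.79484783e-01,  2.01516070e-01, -6.83529422e-05]), 'contact_force': array([-0.54081292,  1.22897193, -0.22139145]), 'ft_torque': array([ 0.00738462, -0.04466479,  0.02146028]), 'grasp_force': 0.0, 'gripper_width': 0.9967272285889995} {'fovy': 60.48689592447168, 'cx': 318.7094765159555, 'cy': 198.42270857087942, 'hand_eye': array([[ 1.56787744e-03, -9.52485918e-01, -3.04578592e-01,
         7.76425256e-02],
       [ 9.99998687e-01,  1.36880092e-03,  8.67138357e-04,
         1.60947350e-04],
       [-4.09029615e-04, -3.04579552e-01,  9.52486813e-01,
        -1.42429741e-01],
       [ 0.00000000e+00,  0.00000000e+00,  0.00000000e+00,
         1.00000000e+00]])}
```

View pics/scene0.png

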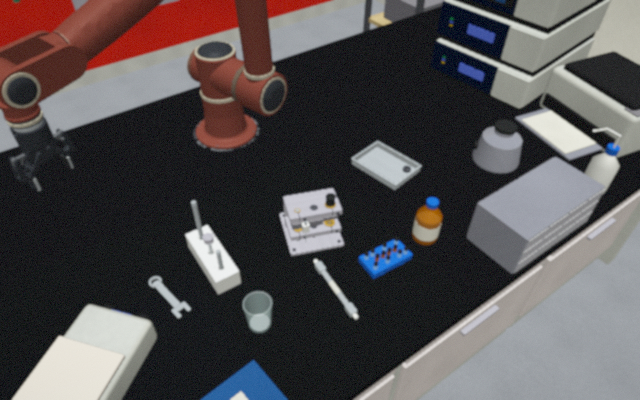

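View pics/side0.png

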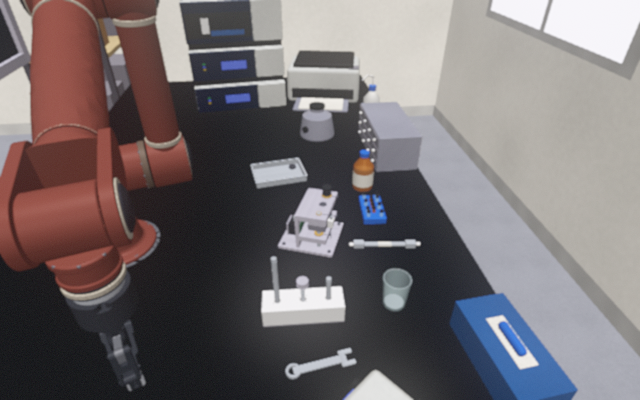

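The scene view shows the plug at about (331,200), the guide rod top at (195,203) and the tray at (387,165), with the collar at (406,169). In the side view they are at (326,190), (275,259) and (279,172).

```bash
python3 - <<'E'
from h import *
px={"scene":dict(plug=(331,199),rodtop=(195,203),tray=(387,165)),"side":dict(plug=(326,190),rodtop=(275,259),tray=(279,172))}
for k in("plug","rodtop","tray"):
    L=[]
    for n in px:
        p,T=c2w(n); f,cx,cy=K(p); u,v=px[n][k]; r=T[:3,:3]@np.array([(u-cx)/f,(v-cy)/f,1]); L.append((T[:3,3],r/np.linalg.norm(r)))
    A=sum(np.eye(3)-np.outer(r,r) for o,r in L); b=sum((np.eye(3)-np.outer(r,r))@o for o,r in L); X=np.linalg.solve(A,b)
    print(k,X.round(4),[np.linalg.norm(np.cross(X-o,r)).round(4) for o,r in L])
for n,boxes in dict(scene=dict(rod=(185,195,205,235),plug=(320,188,342,210),block=(183,222,245,295),tray=(348,140,425,190),drive=(278,186,346,255)),side=dict(rod=(268,253,282,288),plug=(318,182,334,200),block=(258,284,350,328),tray=(248,155,310,190))).items():
    z=np.load(f"pics/{n}.npz"); P=z["P"]
    for k,(a,b,c,e) in boxes.items():
        Q=P[b:e,a:c].reshape(-1,3); Q=Q[~np.isnan(Q[:,0])]
        lo,hi=dict(rod=(.13,.2),plug=(.135,.17),block=(.047,.058),tray=(.015,.03),drive=(.11,.132))[k]
        M=Q[(Q[:,2]>lo)&(Q[:,2]<hi)]
        if len(M)<5: print(n,k,len(M));continue
        rr=cv2.minAreaRect(M[:,:2].astype(np.float32)*1000)
        print(n,k,len(M),M.mean(0).round(4),"zmax",M[:,2].max().round(4),rr)
E
```

```text
plug [ 0.6145 -0.0019  0.1448] [np.float64(0.0012), np.float64(0.0012)]
rodtop [ 0.4629 -0.3142  0.1849] [np.float64(0.0013), np.float64(0.0013)]
tray [0.484  0.3306 0.0134] [np.float64(0.0005), np.float64(0.0005)]
scene rod 91 [ 0.4614 -0.3177  0.1632] zmax 0.1922 ((460.2913818359375, -315.7313537597656), (11.793829917907715, 14.524734497070312), 15.843268394470215)
scene plug 121 [ 0.6172 -0.0082  0.1512] zmax 0.1625 ((614.80322265625, -6.528587341308594), (27.132841110229492, 27.97823715209961), 69.89422607421875)
scene block 1154 [ 0.5306 -0.3225  0.0534] zmax 0.058 ((518.1980590820312, -318.6924743652344), (65.39411926269531, 194.5196533203125), 87.92797088623047)
scene tray 462 [0.4787 0.3325 0.0219] zmax 0.0299 ((479.1496887207031, 327.0841979980469), (186.03956604003906, 139.4895477294922), 9.09332275390625)
scene drive 1300 [ 0.5858 -0.0499  0.1252] zmax 0.1314 ((584.7603759765625, -41.813629150390625), (141.53900146484375, 98.68476867675781), 69.37808990478516)
side rod 120 [ 0.4603 -0.3185  0.1628] zmax 0.1895 ((459.8902893066406, -317.3703308105469), (10.818181037902832, 11.120123863220215), 62.29492950439453)
side plug 96 [ 0.6154 -0.0084  0.1501] zmax 0.1603 ((616.4519653320312, -4.900896072387695), (27.15827178955078, 28.025341033935547), 11.793566703796387)
side block 1693 [ 0.5192 -0.3216  0.053 ] zmax 0.058 ((520.0963745117188, -317.63873291015625), (68.56217956542969, 189.96148681640625), 87.45938873291016)
side tray 339 [0.4845 0.3295 0.0217] zmax 0.0289 ((480.7569580078125, 328.7463684082031), (184.29974365234375, 142.8065185546875), 10.067842483520508)
```

```bash
cat >> h.py <<'E'
def go(*pts,yaw=None):
    "world points -> shift in tool units from present pose; yaw = wanted world yaw (deg) of the finger line"
    s=state(); q=s["tool_rot"]; M=R.from_quat([q[1],q[2],q[3],q[0]])
    for t in pts: print("units",(M.inv().apply(np.array(t)-s["tool_pos"])/.025).round(2))
    rv=None
    if yaw is not None:
        c,s_=np.cos(np.radians(yaw)),np.sin(np.radians(yaw)); y=np.array([c,s_,0]); z=np.array([0,0,-1.]); W=R.from_matrix(np.stack([np.cross(y,z),y,z],1))
        print("turn",(np.degrees((M.inv()*W).as_rotvec())/8).round(2))
E
python3 - <<'E'
from h import *
go([.2466,-.5737,.31],[.6155,-.004,.29],yaw=-20.6)
E
```

```text
units [ 0.   -0.01 -3.19]
units [ 22.55 -15.12  -2.36]
turn [-0.01 -0.01 -5.77]
```

jog_arm(
  targets=[
    [[0,0,-2.4],[0,0,-1.2],100],
    [[22.55,-15.12,-2.4],[0,0,-5.77],100],
    [[22.55,-15.12,-2.4],[0,0,-5.77],100],
    [[22.55,-15.12,-2.4],[0,0,-5.77],100],
    [[22.55,-15.12,-2.4],[0,0,-5.77],100],
    [[22.55,-15.12,-2.4],[0,0,-5.77],100],
    [[22.55,-15.12,-2.4],[0,0,-5.77],100],
    [[22.55,-15.12,-2.4],[0,0,-5.77],100],
  ],
)

```text
time: 1.1
tool_pos: [0.485, -0.2049, 0.2909]
tool_rot: [-0.0, 0.822, 0.569, -0.0]
contact_force: [1.4, -0.3, -0.4]
gripper_width: 1.0
grasp_force: 0.0
```

```bash
python3 - <<'E'
from h import *
go([.6155,-.004,.29],yaw=-20.6); print(state()["tool_pos"])
E
```

```text
units [9.36 2.06 0.04]
turn [-0.  0.  0.]
[ 0.48499277 -0.2049428   0.29094533]
```

jog_arm(
  targets=[
    [[9.36,2.06,0],[0,0,0],80],
    [[9.36,2.06,0],[0,0,0],80],
    [[9.36,2.06,0],[0,0,0],80],
    [[9.36,2.06,0],[0,0,0],80],
    [[9.36,2.06,0],[0,0,0],80],
    [[9.36,2.06,0],[0,0,0],80],
  ],
)

```text
time: 1.85
tool_pos: [0.6145, -0.0061, 0.2906]
tool_rot: [-0.0, 0.822, 0.569, -0.001]
contact_force: [-0.4, -0.7, 0.4]
gripper_width: 0.801
grasp_force: 0.0
```

```bash
python3 - <<'E'
from h import *
im,d,p,T=grab("wrist"); P=cloud(d,p,T); np.savez("pics/w1.npz",im=im,P=P,T=T); cv2.imwrite("pics/w1.png",im[...,::-1])
M=P[(P[...,2]>.135)&(P[...,2]<.165)&(np.hypot(P[...,0]-.6155,P[...,1]+.004)<.03)]
t=M[M[:,2]>.15]; print(state()["tool_pos"],len(t),t.mean(0),cv2.minEnclosingCircle(t[:,:2].astype(np.float32)*1000),t[:,2].max())
E
```

```text
[ 0.6144303 -0.0067145  0.2908713] 831 [ 0.61525667 -0.00286942  0.15575565] ((614.8947143554688, -3.2394237518310547), 13.955716133117676) 0.15799317677695823
```

View pics/w1.png

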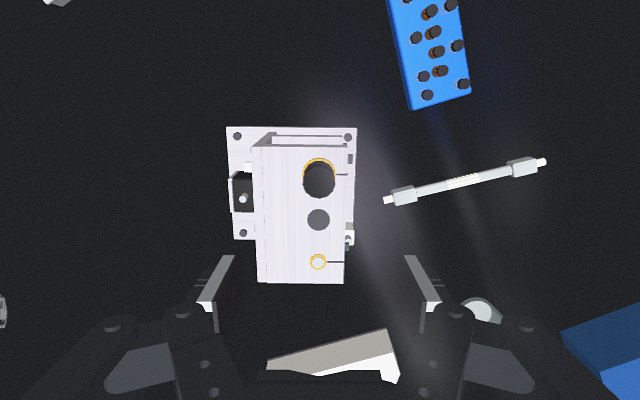

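The wrist view shows the plug at (319,180) with its top at z 0.156, the lead screw at (318,220) and the fitted rod at (318,262). The fingers close across the lug, clear of both. I descend now.

```bash
python3 - <<'E'
from h import *
go([.615,-.003,.175],[.615,-.003,.129])
E
```

```text
units [ 0.15 -0.03  4.63]
units [ 0.15 -0.03  6.47]
```

jog_arm(
  targets=[
    [[0.15,-0.03,2.3],[0,0,0],70],
    [[0.15,-0.03,4.4],[0,0,0],70],
    [[0.15,-0.03,5.6],[0,0,0],70],
    [[0.15,-0.03,6.45],[0,0,0],70],
    [[0.15,-0.03,6.45],[0,0,0],70],
    [[0.15,-0.03,6.45],[0,0,0],15],
    [[0.15,-0.03,6.45],[0,0,0],15],
    [[0.15,-0.03,6.45],[0,0,0],15],
  ],
)

```text
time: 2.9
tool_pos: [0.6168, -0.0024, 0.1325]
tool_rot: [0.001, 0.822, 0.569, 0.001]
contact_force: [-1.1, 0.5, 6.4]
gripper_width: 0.31
grasp_force: 59.0
```

jog_arm(
  targets=[
    [[0,0,0],[0,0,0],15],
    [[0,0,0],[0,0,0],15],
    [[0,0,-0.6],[0,0,0],15],
    [[0,0,-1.6],[0,0,0],15],
    [[0,0,-3.2],[0,0,0],15],
    [[0,0,-3.2],[0,0,0],15],
  ],
)

```text
time: 3.65
tool_pos: [0.618, -0.0024, 0.2156]
tool_rot: [0.003, 0.822, 0.569, 0.003]
contact_force: [-0.0, -0.4, 0.8]
gripper_width: 0.309
grasp_force: 59.0
```

```bash
python3 - <<'E'
from h import *
im,d,p,T=grab("wrist"); P=cloud(d,p,T); np.savez("pics/w2.npz",im=im,P=P,T=T); cv2.imwrite("pics/w2.png",im[...,::-1])
go([.47,.32,.16],[.47,.32,.055],yaw=9.5)
go([.47,.32,.16],[.47,.32,.055],yaw=-20)
E
```

```text
units [ 10.   -10.04   2.08]
units [ 10.   -10.06   6.28]
turn [ 0.03  0.   -3.76]
units [ 10.   -10.04   2.08]
units [ 10.   -10.06   6.28]
turn [ 0.03 -0.01 -0.07]
```

View pics/w2.png

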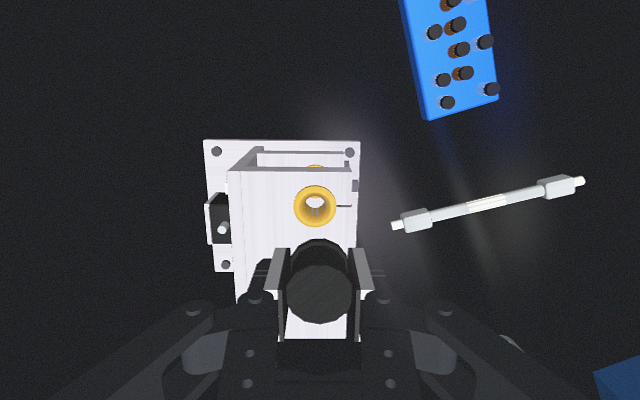

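Plug is out, and the empty bushing shows at (315,206). Next it goes to the tray middle.

jog_arm(
  targets=[
    [[10.44,-9.78,0],[0,0,-3.75],15],
    [[10.44,-9.78,0],[0,0,-3.75],15],
    [[10.44,-9.78,0],[0,0,-3.75],15],
    [[10.44,-9.78,0],[0,0,-3.75],15],
    [[10.44,-9.78,0],[0,0,-3.75],15],
    [[10.44,-9.78,0],[0,0,-3.75],15],
    [[10.44,-9.78,2],[0,0,-3.75],15],
    [[10.44,-9.78,4],[0,0,-3.75],15],
  ],
)

```text
time: 4.7
tool_pos: [0.4776, 0.3288, 0.1083]
tool_rot: [-0.0, 0.646, 0.763, 0.0]
contact_force: [0.7, -0.4, -0.9]
gripper_width: 0.309
grasp_force: 59.1
```

```bash
python3 - <<'E'
from h import *
go([.48,.328,.027],yaw=9.5)
im,d,p,T=grab("wrist"); P=cloud(d,p,T); np.savez("pics/w3.npz",im=im,P=P,T=T); cv2.imwrite("pics/w3.png",im[...,::-1])
E
```

```text
units [-0.05  0.09  3.25]
turn [ 0. -0.  0.]
```

View pics/w3.png

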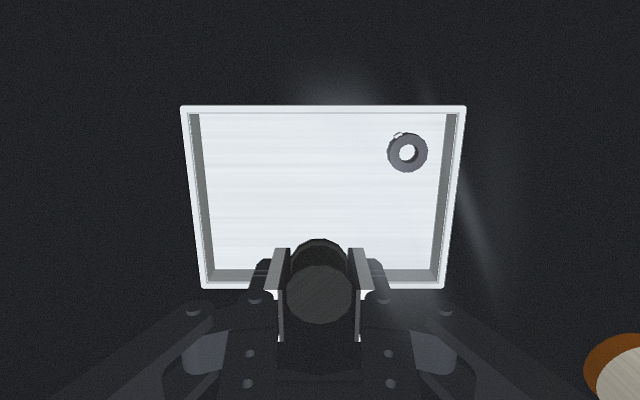

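The tray spans (183–465, 107–288) with the collar at (407,152), clear of the fingers. I lower and release.

jog_arm(
  targets=[
    [[0,0,1.6],[0,0,0],15],
    [[0,0,2.7],[0,0,0],15],
    [[0,0,3.25],[0,0,0],15],
    [[0,0,3.25],[0,0,0],15],
    [[0,0,3.25],[0,0,0],50],
    [[0,0,3.25],[0,0,0],50],
    [[0,0,3.25],[0,0,0],50],
    [[0,0,2.8],[0,0,0],55],
  ],
)

```text
time: 5.75
tool_pos: [0.4778, 0.3278, 0.0398]
tool_rot: [-0.0, 0.647, 0.763, -0.001]
contact_force: [0.1, 0.6, -0.0]
gripper_width: 0.55
grasp_force: 0.0
```

jog_arm(
  targets=[
    [[0,0,-1],[0,0,0],55],
    [[0,0,-3],[0,0,0],55],
    [[0,0,-5],[0,0,0],55],
    [[0,0,-7],[0,0,0],55],
    [[0,0,-9],[0,0,0],55],
    [[0,0,-9],[0,0,0],55],
  ],
)

```text
time: 6.5
tool_pos: [0.4807, 0.3294, 0.2726]
tool_rot: [0.002, 0.647, 0.763, 0.006]
contact_force: [0.5, 0.5, 0.2]
gripper_width: 0.545
grasp_force: 0.0
```

```bash
python3 - <<'E'
from h import *
im,d,p,T=grab("wrist"); P=cloud(d,p,T); cv2.imwrite("pics/w4.png",im[...,::-1])
M=P[(np.hypot(P[...,0]-.48,P[...,1]-.328)<.05)&(P[...,2]>.012)&(P[...,2]<.1)]; print(len(M),M.mean(0),M.max(0),M.min(0))
go([.461,-.3165,.29],yaw=-20.6)
E
```

```text
553 [0.47815857 0.32846839 0.04022381] [0.49187381 0.34069858 0.04491842] [0.46480874 0.31325152 0.01681838]
units [-25.34  -4.95  -0.92]
turn [ 0.04 -0.03  3.75]
```

View pics/w4.png

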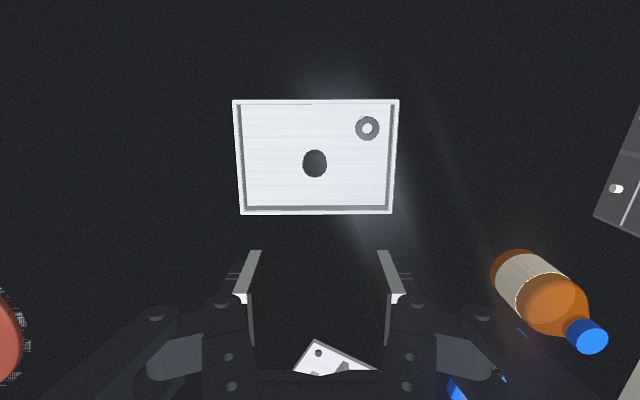

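The plug is in the tray at (315,163), top z 0.043, so it stands on its shank and is released. Next is the rod.

jog_arm(
  targets=[
    [[-25.34,-4.95,-1],[0,0,3.75],55],
    [[-25.34,-4.95,-1],[0,0,3.75],55],
    [[-25.34,-4.95,-1],[0,0,3.75],55],
    [[-25.34,-4.95,-1],[0,0,3.75],55],
    [[-25.34,-4.95,-1],[0,0,3.75],55],
    [[-25.34,-4.95,-1],[0,0,3.75],55],
    [[-25.34,-4.95,-1],[0,0,3.75],55],
    [[-25.34,-4.95,-1],[0,0,3.75],55],
  ],
)

```text
time: 7.55
tool_pos: [0.4629, -0.1729, 0.2829]
tool_rot: [-0.001, 0.822, 0.569, -0.0]
contact_force: [0.7, 0.7, -0.0]
gripper_width: 0.551
grasp_force: 0.0
```

```bash
python3 - <<'E'
from h import *
go([.461,-.3165,.29],yaw=-20.6)
E
```

```text
units [-5.4   1.95 -0.29]
turn [-0.02 -0.    0.  ]
```

jog_arm(
  targets=[
    [[-5.4,1.95,-0.3],[0,0,0],55],
    [[-5.4,1.95,-0.3],[0,0,0],55],
    [[-5.4,1.95,-0.3],[0,0,0],55],
    [[-5.4,1.95,-0.3],[0,0,0],55],
    [[-5.4,1.95,-0.3],[0,0,0],55],
  ],
)

```text
time: 8.18
tool_pos: [0.4623, -0.3132, 0.2912]
tool_rot: [-0.001, 0.822, 0.57, 0.0]
contact_force: [1.3, 0.4, 0.5]
gripper_width: 0.551
grasp_force: 0.0
```

```bash
python3 - <<'E'
from h import *
im,d,p,T=grab("wrist"); P=cloud(d,p,T); cv2.imwrite("pics/w5.png",im[...,::-1])
M=P[(np.hypot(P[...,0]-.461,P[...,1]+.3165)<.025)&(P[...,2]>.183)&(P[...,2]<.195)]
print(len(M),M.mean(0),cv2.minEnclosingCircle(M[:,:2].astype(np.float32)*1000))
go([.461,-.3165,.133],yaw=-20.6)
E
```

```text
198 [ 0.45926264 -0.31458351  0.1863864 ] ((459.0364990234375, -314.8868713378906), 6.084697723388672)
units [-0.15 -0.    6.34]
turn [-0.   -0.    0.02]
```

View pics/w5.png

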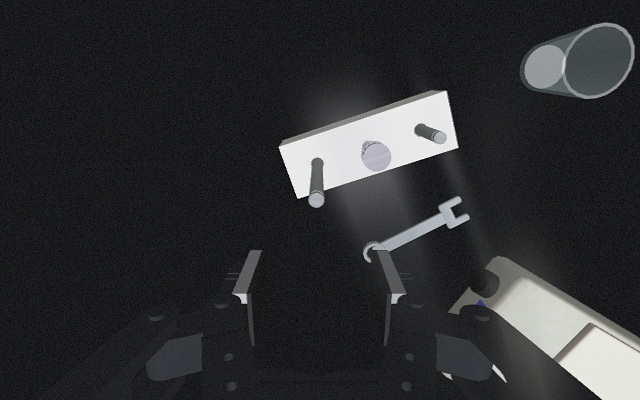

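Rod top is at pixel (316,200), measured at (0.459, -0.315, 0.186), which matches the given height. I descend and grip.

jog_arm(
  targets=[
    [[-0.11,-0.1,1.5],[0,0,0],55],
    [[-0.11,-0.1,3.5],[0,0,0],55],
    [[-0.11,-0.1,5.3],[0,0,0],55],
    [[-0.11,-0.1,6.3],[0,0,0],50],
    [[-0.11,-0.1,6.3],[0,0,0],40],
    [[-0.11,-0.1,6.3],[0,0,0],0],
    [[-0.11,-0.1,6.3],[0,0,0],0],
    [[-0.11,-0.1,6.3],[0,0,0],0],
  ],
)

```text
time: 9.22
tool_pos: [0.4599, -0.3172, 0.1366]
tool_rot: [0.002, 0.822, 0.569, 0.0]
contact_force: [-1.5, 0.5, 4.3]
gripper_width: 0.127
grasp_force: 58.5
```

jog_arm(
  targets=[
    [[0,0,0],[0,0,0],0],
    [[0,0,0],[0,0,0],0],
    [[0,0,-0.4],[0,0,0],0],
    [[0,0,-1.2],[0,0,0],0],
    [[0,0,-2.8],[0,0,0],0],
    [[0,0,-5],[0,0,0],0],
    [[0,0,-7.2],[0,0,0],0],
    [[0,0,-7.2],[0,0,0],0],
  ],
)

```text
time: 10.22
tool_pos: [0.4607, -0.3182, 0.3227]
tool_rot: [0.006, 0.822, 0.569, 0.001]
contact_force: [-0.3, -0.2, -1.1]
gripper_width: 0.12
grasp_force: 58.9
```

```bash
python3 - <<'E'
from h import *
go([.615,-.003,.31],yaw=-20.6)
E
```

```text
units [13.97  1.34  0.46]
turn [0.08 0.03 0.  ]
```

jog_arm(
  targets=[
    [[13.97,1.34,0.46],[0,0,0],0],
    [[13.97,1.34,0.46],[0,0,0],0],
    [[13.97,1.34,0.46],[0,0,0],0],
    [[13.97,1.34,0.46],[0,0,0],0],
    [[13.97,1.34,0.46],[0,0,0],0],
    [[13.97,1.34,0.46],[0,0,0],0],
    [[13.97,1.34,0.46],[0,0,0],0],
    [[13.97,1.34,0.46],[0,0,0],0],
  ],
)

```text
time: 11.22
tool_pos: [0.6126, -0.0018, 0.3023]
tool_rot: [-0.0, 0.822, 0.569, -0.001]
contact_force: [0.2, -0.6, -1.6]
gripper_width: 0.121
grasp_force: 58.7
```

```bash
python3 - <<'E'
from h import *
print(state()["tool_pos"]); go([.615,-.003,.31],yaw=-20.6)
c=np.array(state()["tool_pos"])
im,d,p,T=grab("wrist"); P=cloud(d,p,T); np.savez("pics/w6.npz",im=im,P=P,T=T); cv2.imwrite("pics/w6.png",im[...,::-1])
for n in("scene","side","wrist"):
    if n!="wrist": im,d,p,T=grab(n); P=cloud(d,p,T); cv2.imwrite(f"pics/{n}6.png",im[...,::-1])
    for a in (.16,.18,.2,.22,.24,.26,.28):
        m=(np.hypot(P[...,0]-c[0],P[...,1]-c[1])<.025)&(np.abs(P[...,2]-a)<.01)
        M=P[m]; 
        if len(M)>4: print(n,a,len(M),np.median(M,0).round(4))
E
```

```text
[ 0.61260364 -0.00176678  0.30227869]
units [-0.01  0.11 -0.31]
turn [-0.01  0.01  0.  ]
scene 0.18 13 [ 0.6142 -0.0053  0.1864]
scene 0.2 21 [ 0.6148 -0.005   0.2007]
scene 0.22 27 [ 0.6148 -0.0049  0.2198]
scene 0.24 33 [ 0.6154 -0.006   0.2398]
scene 0.26 28 [ 0.6148 -0.0064  0.2606]
scene 0.28 31 [ 0.6149 -0.0057  0.2801]
side 0.18 10 [ 0.6129 -0.0042  0.1855]
side 0.2 24 [ 0.6115 -0.0051  0.1993]
side 0.22 25 [ 0.6137 -0.0051  0.219 ]
side 0.24 28 [ 0.6134 -0.0048  0.2411]
side 0.26 31 [ 0.6134 -0.0047  0.2598]
side 0.28 34 [ 0.613  -0.005   0.2793]
wrist 0.18 10 [ 0.6129 -0.0042  0.1855]
wrist 0.2 24 [ 0.6115 -0.0051  0.1993]
wrist 0.22 25 [ 0.6137 -0.0051  0.219 ]
wrist 0.24 28 [ 0.6134 -0.0048  0.2411]
wrist 0.26 31 [ 0.6134 -0.0047  0.2598]
wrist 0.28 34 [ 0.613  -0.005   0.2793]
```

View pics/w6.png

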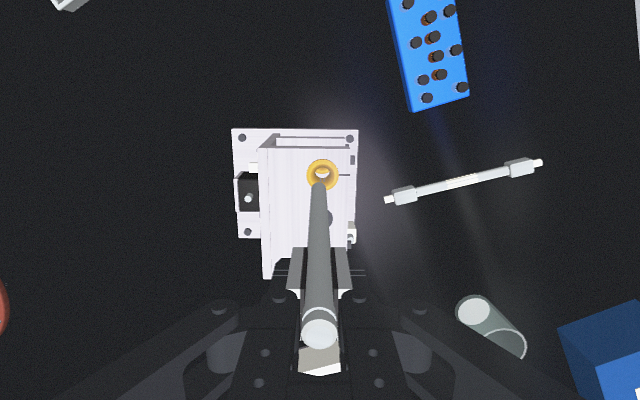

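The rod is vertical above the bushing. The bushing centre is at about (322,174) and the rod's lower end at (319,187). I measure the lateral offset from the wrist cloud.

```bash
python3 - <<'E'
from h import *
for f in("w2","w6"):
    z=np.load(f"pics/{f}.npz"); im,P=z["im"].astype(int),z["P"]; hsv=cv2.cvtColor(z["im"],cv2.COLOR_RGB2HSV)
    m=(hsv[...,0]>12)&(hsv[...,0]<35)&(hsv[...,1]>90)&(np.hypot(P[...,0]-.615,P[...,1]+.003)<.03)&(P[...,2]>.120)
    M=P[m]; t=M[M[:,2]>.127]; print(f,len(M),t[:,2].mean(),cv2.minEnclosingCircle(t[:,:2].astype(np.float32)*1000), cv2.fitEllipse(cv2.convexHull(t[:,:2].astype(np.float32)*1000)))
from scipy.optimize import least_squares
z=np.load("pics/w6.npz"); P=z["P"]
for lo,hi in((.178,.21),(.21,.24),(.24,.27),(.178,.275)):
    M=P[(np.hypot(P[...,0]-.613,P[...,1]+.002)<.014)&(P[...,2]>lo)&(P[...,2]<hi)]
    r=least_squares(lambda x:np.hypot(M[:,0]-x[0],M[:,1]-x[1])-.006,[.613,-.002],loss="soft_l1",f_scale=.0005); print(lo,len(M),r.x.round(4))
M=P[(np.hypot(P[...,0]-.613,P[...,1]+.002)<.014)&(P[...,2]>.135)]; print(M[:,2].min(),M[:,2].max())
E
```

```text
w2 1124 0.1291936875792388 ((615.2548217773438, -3.493741512298584), 15.553438186645508) ((615.236328125, -3.2330002784729004), (30.24761390686035, 30.474346160888672), 151.5271759033203)
w6 533 0.12927285064207975 ((615.432861328125, -3.3521957397460938), 15.262371063232422) ((615.4026489257812, -3.1638307571411133), (29.731536865234375, 30.122255325317383), 27.89413833618164)
0.178 163 [ 0.6124 -0.0007]
0.21 236 [ 0.6125 -0.0008]
0.24 346 [ 0.6126 -0.0008]
0.178 819 [ 0.6125 -0.0008]
0.18007323925554197 0.3859320952375029
```

jog_arm(
  targets=[
    [[-0.05,0.14,0],[0,0,0],0],
    [[-0.05,0.14,0.6],[0,0,0],0],
    [[-0.05,0.14,1.2],[0,0,0],0],
    [[-0.05,0.14,1.7],[0,0,0],0],
    [[-0.05,0.14,2.1],[0,0,0],0],
    [[-0.05,0.14,2.5],[0,0,0],0],
    [[-0.05,0.14,2.8],[0,0,0],0],
    [[-0.05,0.14,2.8],[0,0,0],0],
  ],
)

```text
time: 12.38
tool_pos: [0.6156, -0.0037, 0.2321]
tool_rot: [-0.0, 0.822, 0.569, -0.0]
contact_force: [1.0, 0.7, -0.5]
gripper_width: 0.125
grasp_force: 58.7
```

```bash
python3 - <<'E'
from h import *
from scipy.optimize import least_squares
s=state();print(s["tool_pos"],s["contact_force"],s["ft_torque"])
im,d,p,T=grab("wrist"); P=cloud(d,p,T); c=[.6153,-.0032]
for lo,hi in((.132,.15),(.15,.17),(.17,.195)):
    M=P[(np.hypot(P[...,0]-c[0],P[...,1]-c[1])<.014)&(P[...,2]>lo)&(P[...,2]<hi)]
    if len(M)>20: print(lo,len(M),least_squares(lambda x:np.hypot(M[:,0]-x[0],M[:,1]-x[1])-.006,c,loss="soft_l1",f_scale=.0005).x.round(4))
E
```

```text
[ 0.61564562 -0.00370888  0.23207856] [ 0.98310215  0.65680801 -0.48833718] [ 0.02123876 -0.02207837  0.00108988]
0.132 116 [ 0.6154 -0.0026]
0.15 166 [ 0.6156 -0.0026]
0.17 285 [ 0.6156 -0.0027]
```

Inside the upper bushing, centred and with no contact. Continuing down.

jog_arm(
  targets=[
    [[-0.02,0,0.5],[0,0,0],0],
    [[-0.02,0,1.0],[0,0,0],0],
    [[-0.02,0,1.4],[0,0,0],0],
    [[-0.02,0,1.8],[0,0,0],0],
    [[-0.02,0,2.2],[0,0,0],0],
    [[-0.02,0,2.6],[0,0,0],0],
    [[-0.02,0,3.0],[0,0,0],0],
    [[-0.02,0,3.3],[0,0,0],0],
  ],
)

```text
time: 13.42
tool_pos: [0.6157, -0.0042, 0.1496]
tool_rot: [-0.0, 0.822, 0.569, -0.0]
contact_force: [0.6, 0.5, -2.4]
gripper_width: 0.121
grasp_force: 58.8
```

jog_arm(
  targets=[
    [[0,0,0],[0,0,0],0],
    [[0,0,0],[0,0,0],0],
    [[0,0,0],[0,0,0],0],
    [[0,0,0],[0,0,0],0],
  ],
)

```text
time: 13.92
tool_pos: [0.616, -0.0043, 0.1509]
tool_rot: [0.0, 0.822, 0.569, 0.0]
contact_force: [0.3, -0.2, -1.7]
gripper_width: 0.123
grasp_force: 58.7
```

```bash
python3 - <<'E'
from h import *
from scipy.optimize import least_squares
c=[.6153,-.0032]
im,d,p,T=grab("scene"); cv2.imwrite("pics/s7.png",cv2.resize(im[160:270,250:370,::-1],None,fx=5,fy=5))
for n in("wrist","scene","side"):
    im,d,p,T=grab(n); P=cloud(d,p,T)
    M=P[(np.hypot(P[...,0]-c[0],P[...,1]-c[1])<.010)&(P[...,2]>.16)&(P[...,2]<.215)]
    t=M[M[:,2]>.18] if len(M) else M
    print(n,len(t),t[:,2].max() if len(t) else 0, np.percentile(t[:,2],[50,90]).round(4) if len(t) else 0)
E
```

```text
wrist 2500 0.21499642194756727 [0.1964 0.2011]
scene 2 0.19895491680293154 [0.1978 0.1987]
side 42 0.20909127438449215 [0.1961 0.202 ]
```

View pics/s7.png

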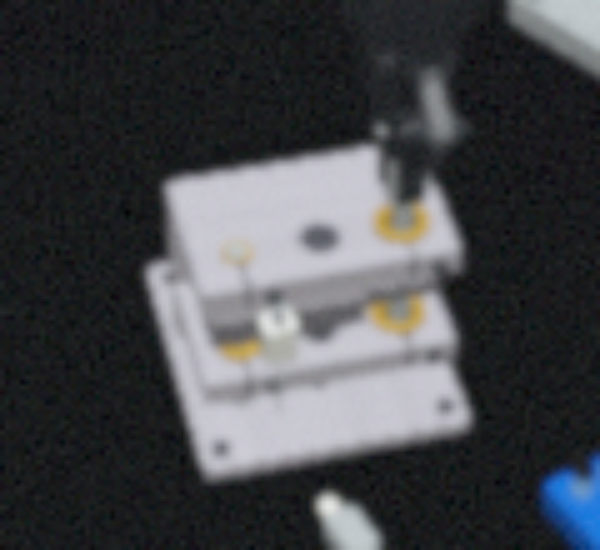

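The crop shows the rod passing through both bushings, at (402,220) and (398,312). The lower end is at about z 0.026 and there is no side load, so I hand in.

```bash
python3 -c "
from plant import *
print(job_done())"
```

```text
the job is handed in; nothing more can be done
None
```

The job is handed in, with no verdict returned: the plug stands released in the tray, and the guide rod is held through both bushings with its lower end at about z 0.026 m by my measurement, below the lower lug and clear of the base plate.

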